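# Twist the chopper bowl home and load the nuts

## Robot

A 7-joint arm with a two-finger parallel gripper is mounted at the origin on the work surface. World frame = base frame: x ahead of the robot, y to its left, z up, the work surface at z = 0. Lengths are in mm, angles in rad, forces in N, time in s.
With the tool pointing down it reaches from about 350 to 900 mm from the base axis. Payload 7.2 kg.
Tool frame: the origin (TCP) lies midway between the tips of the shut fingers; the grasp point (between the pads) lies 19 mm behind it; x points along the fingers, y is the direction in which the jaws open and shut, and the axes are right-handed (so a half turn about x gives the same grasp; the last joint's range is limited). The gripper opens to 85 mm and grips with 20 to 120 N. Pads are 22 mm wide; open, the fingers measure 114 mm over their backs; the gripper's body (76 mm by 85 mm) begins 54 mm behind the grasp point. The pads swing forward as they close: fully open they stand 13 mm farther back than shut.
Start: joints at [1.126, 0.411, -0.013, 1.596, 0.006, 1.134, -0.082], TCP at [229.955, -581.162, 231.297] pointing down, gripper open.
Joint ranges: [-2.95, 2.95], [-0.29, 1.99], [-1.47, 1.44], [0.14, 2.54], [-1.03, 4.17], [0.13, 1.85], [-2.86, 2.86]. Speed limits (rad/s): [2.39, 2.39, 3.01, 3.01, 3.14, 3.14, 3.14].

## Interface

Orientations are given as a unit quaternion [x, y, z, w].
In Python, from cell import sense, vision, order gives the robot as it stands.
- The arm moves only by the tool arm_command, never from a script. Its argument "steps" is a list that holds one entry, the list of rows, each a list of 7 numbers: the shift along the tool's x, y, z in cm, then the turn, a rotation vector about the tool's x, y, z in degrees, then the closure, from 0 (fully open) to 1 (shut). In form: [[[tx, ty, tz, wx, wy, wz, grip], ...]]. A call has 1 to 12 rows; each row shifts and turns the commanded pose from where the row before left it, along the tool's axes as they then stand; what a row does not reach is not made up. A row lasts 1/12 s, in which the tool goes at most 41.7 mm and 7.16 degrees, less where a joint would pass 70% of its speed; a pose out of reach is approached as far as the arm can. A call is refused whole if a number of a shift passes 4.17 or a number of a turn 7.16, either way. A call with a gripper value outside its range is refused whole. The fingers move at their own pace and stop on an object; "grip_force" is the grip in N (left out, the last holds). Time passes only in rows, so rows that do not move let the fingers close. It gives the time, the measured TCP pose, the force and the opening at its end, in the units of the state.
- sense(): the state, without advancing time (a new reading comes with each control period).
- vision.camera(name): name is "scene" or "top" or "wrist"; returns the picture (420x560x3 uint8, blue, green, red); there is no depth.
- vision.camera_params(name): a dict with "fx", "fy", "cx", "cy" (pixels), "eye" and "rotation" of the camera in the world. Camera axes: x right, y down, z forward; pixel columns grow to the right and rows downward; lengths in mm; the calibration is good to about 2 mm. A picture is of the moment at which its call begins: read the wrist's pose just before it. camera_params takes no time and is no camera call; for the wrist camera it gives the pose at the moment of the call.
- order.close_job(): hands the job in, once; it reports no verdict.
The state is a dict: "time": time; "joints": joint angles; "joint_vel": joint speeds; "joint_efforts": joint torques, N m; "tool_pos": TCP position; "tcp_rot": TCP orientation; "wrist_force": force on the tool from outside, world axes, zero at the start; "wrist_torque": the same for the moment, N m; "finger_gap": opening from 0.0 (shut) to 1.0 (fully open).
Only numpy, scipy, OpenCV 4.12 (cv2) and the standard library are available. Lean on these libraries where they do the work, as an engineer would, in place of code of your own. Each camera call takes 0.05 s, during which the arm holds its last target. There are 200 camera calls.

## Task

Put the steel bowl into the socket of the chopper base with its two pins in the two notches, then press and twist it clockwise (seen from above) against the stiff rubber pads until it is fully home on the deck. Then carry the flat scoop over without spilling, tip all three nuts into the bowl, and lay the empty scoop flat on the bench. Leave the jar, mug and shaker where they are.

Things in the scene. Friction and masses are not known exactly. Their poses are not given: they have to be found in the camera images.
- base: fixed chopper base: black round housing 176 mm across with an aluminium bayonet socket on top. Origin on its axis at bench level, z up. Deck, on which the bowl finally stands, 70 mm up; the socket stands 37 mm above the deck, to 71 mm from the axis; bore 114 mm. The bowl is home when its pins lie along this x axis (either way round), 60 degrees clockwise of the notches; stops some 5 degrees further
- base_socket (a point): point on the base's axis at deck level, 70 mm above the bench; axes as the base's. Four spring-loaded rubber pads round the bore squeeze the bowl's foot with about 5 N each once its underside is less than 25 mm above the deck; they hold the bowl up against its weight, so it must be pressed down (under 25 N) all the while it turns
- notch0 (a point): mouth of one entry notch, at the socket's top (37 mm above the deck), 63 mm from the axis, at +60 degrees (counter-clockwise from above) from the base's x axis. 28 degrees wide, open at the top. Pins let down here land with the bowl's underside 12 mm above the deck; turned clockwise, after about 10 degrees they run down ramps under the socket's roof, 12 mm lower over the next 40 degrees
- notch1 (a point): mouth of the other, opposite entry notch, at +240 degrees; just like notch0. Either pin goes in either notch
- bowl_mid (a point): loose steel bowl, 0.35 kg, 129 mm tall over all, given at its centre half-way up (64.5 mm above its underside), z up. Foot 110 mm across, 40 mm high (lowest 4 mm: 102 mm across); above it the wall, 116 mm across outside, 108 inside; rim 84 mm, inner floor 40 mm above the underside. A black column stands in its middle, two pins stick out of its foot
- bowl_column (a point): where to grasp the bowl: black square column on its axis, 36 by 36 mm, sides along the bowl's x and y, from the inner floor up to 129 mm above the underside (45 mm above the rim). This point is on the axis, 110 mm above the underside; axes as the bowl's
- bowl_pin (a point): the bowl's pin on its +x side: round steel, 10 mm thick, its centre line 9 mm above the underside, reaching to 70 mm from the bowl's axis (this point is 65 mm from it). A like pin stands opposite, on -x. Axes as the bowl's
- bowl_foot (a point): centre of the bowl's underside (64.5 mm below bowl_mid), axes as the bowl's
- scoop: flat aluminium scoop, wooden handle, 185 mm long, 66 mm wide, 0.16 kg. Origin under the middle of its pan; x points from the handle to the open front edge, z up. Pan from x = -43 to +43 mm, side walls 18 mm high, back 22 mm; floor 3 mm thick, its front 26 mm rising 12 degrees (front edge 8 mm up): the nuts stay while it is level and roll out when the front is tipped down 25 degrees or more
- scoop_grip (a point): middle of the scoop's handle, a bar 100 mm long (along the scoop's x), 20 mm wide and 16 mm high, its top 36 mm above the scoop's underside; this point is 92.5 mm behind the pan's middle and 28 mm above the underside; axes as the scoop's
- scoop_pan (a point): middle of the pan, on its floor (3 mm above the scoop's underside); axes as the scoop's
- nut0_center (a point): macadamia nut, a brown ball 24 mm across, 12 g, lying in the scoop's pan; its centre
- nut1_center (a point): macadamia nut, a brown ball 24 mm across, 12 g, lying in the scoop's pan; its centre
- nut2_center (a point): macadamia nut, a brown ball 24 mm across, 12 g, lying in the scoop's pan; its centre
- jar: white ceramic storage jar with a wooden lid, 72 mm across, 110 mm tall; origin at the centre of its underside; a bystander
- mug: white ceramic mug, 80 mm across, 90 mm tall; origin at the centre of its underside; a bystander
- shaker: glass salt shaker with steel cap, 48 mm across, 100 mm tall; origin at the centre of its underside; a bystander

How it is judged:
By the outcome, as a careful person would: the job done as asked, in the order asked, and still so for the second after the job is handed in, with the robot touching nothing.
It also fails if it takes over 72 s, if anything falls off the work surface, if the arm or the gripper's body presses on something with over 40 N, if the wrist force passes 120 N, or if a joint passes its speed limit or range.

## Working session

There is one attempt and no reset: what is moved stays moved. The work goes in short steps, Python scripts to look and compute and a tool call to move; the robot and the scene stay as the last step left them, time stands still between calls to the robot, and variables do not carry over. Pictures are saved under pics/ and viewed, about 8 in all and at most 12, crops included, and the job is handed in when it is done.

Besides the shell and the picture viewer there is one more tool, called after "Request:" by a JSON object that holds its "method" and its "body". arm_command: Moves the arm, as the interface text tells. Its arguments: {"type":"object","properties":{"steps":{"type":"array","items":{"type":"array","items":{"type":"array","items":{"type":"number"}}}},"grip_force":{"type":"number"}},"required":["steps"]}

```bash
ls; mkdir -p pics; python3 - <<'E'
from cell import sense, vision, order
import cv2, numpy as np
s=sense()
for k in ("time","tool_pos","tcp_rot","finger_gap","wrist_force"): print(k,s[k])
ims=[]
for n in("scene","top"):
    im=vision.camera(n); cv2.imwrite(f"pics/{n}0.png",im); ims.append(im)
    p=vision.camera_params(n); print(n,p)
E
```

```text
pics
time 0.0
tool_pos [ 229.73972428 -580.68425374  230.43087875]
tcp_rot [-0.69445003 -0.13301832  0.69473513 -0.13186503]
finger_gap 1.0021442308850472
wrist_force [-0.04578825 -0.23567897  0.10268468]
scene {'fx': 419.2018479451976, 'fy': 419.2018479451976, 'cx': 288.28309948543995, 'cy': 210.8113790572099, 'eye': array([1073.85723055, -125.09318702,  947.2238565 ]), 'rotation': array([ 0.76482505,  0.58890977, -0.15903673, -0.20720824])}
top {'fx': 403.5616564731979, 'fy': 403.5616564731979, 'cx': 275.347152396222, 'cy': 209.77265540954005, 'eye': array([ 443.82782554,    1.87899311, 1174.8022632 ]), 'rotation': array([ 0.71548409, -0.69444344,  0.05774974, -0.04995794])}
```

View pics/top0.png

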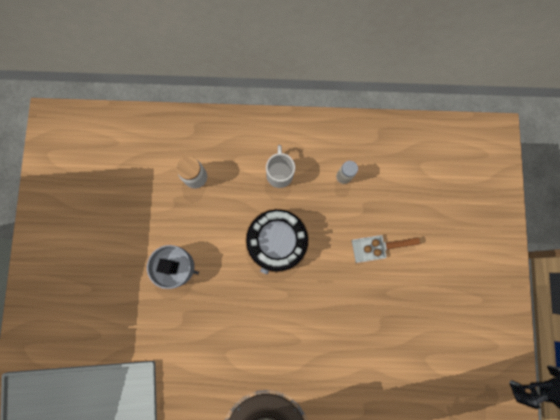

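View pics/scene0.png

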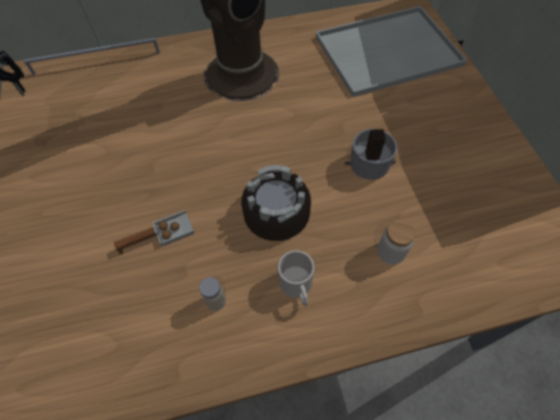

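```bash
cat > h.py <<'E'
import numpy as np, cv2
from scipy.spatial.transform import Rotation as R
from cell import sense, vision, order
def ray(p,uv):
    d=R.from_quat(p["rotation"]).apply([(uv[0]-p["cx"])/p["fx"],(uv[1]-p["cy"])/p["fy"],1.]); return np.array(p["eye"]),d
def plane(p,uv,z):
    e,d=ray(p,uv); return e+d*(z-e[2])/d[2]
def proj(p,X):
    c=R.from_quat(p["rotation"]).inv().apply(np.array(X,float)-p["eye"]); return np.array([p["cx"]+p["fx"]*c[...,0]/c[...,2],p["cy"]+p["fy"]*c[...,1]/c[...,2]]).T
def cross(l):  # nearest point of rays
    A=np.zeros((3,3));b=np.zeros(3)
    for p,uv in l:
        e,d=ray(p,uv); d=d/np.linalg.norm(d); M=np.eye(3)-np.outer(d,d); A+=M;b+=M@e
    return np.linalg.solve(A,b)
E
python3 - <<'E'
from h import *
t=vision.camera_params("top"); s=vision.camera_params("scene"); w=vision.camera_params("wrist")
st=sense(); Rt=R.from_quat(st["tcp_rot"])
print("tool axes\n",Rt.as_matrix().round(3))
print("wrist eye in tool",Rt.inv().apply(w["eye"]-st["tool_pos"]).round(1), "cam axes in tool\n",(Rt.inv()*R.from_quat(w["rotation"])).as_matrix().round(3), w["fx"],w["cx"],w["cy"])
print("base top",plane(t,(277,240),107).round(), "scene",plane(s,(276,190),107).round())
print("bowl rim",plane(t,(171,266),84).round(), "col",plane(t,(168,267),129).round(),"scene",plane(s,(374,147),84).round())
print("scoop",plane(t,(370,249),3).round(),plane(t,(420,240),36).round())
for n,uv in dict(jar=(190,167),mug=(280,168),shaker=(349,169)).items(): print(n,plane(t,uv,100).round())
a=cv2.imread("pics/top0.png"); 
c1=cv2.resize(a[205:305,140:220],None,fx=5,fy=5,interpolation=cv2.INTER_CUBIC)[:, :400]
c2=cv2.resize(a[200:300,238:318],None,fx=5,fy=5,interpolation=cv2.INTER_CUBIC)
cv2.imwrite("pics/crop1.png",np.hstack([c1,c2]))
E
```

```text
tool axes
 [[-0.001  0.368 -0.93 ]
 [ 0.001 -0.93  -0.368]
 [-1.    -0.002  0.   ]]
wrist eye in tool [-141.6   -0.9  -74.2] cam axes in tool
 [[-0.    -0.291  0.957]
 [ 1.    -0.     0.   ]
 [ 0.     0.957  0.291]] 366.6130467933506 281.7721462641237 209.47138184145203
base top [527. -14. 107.] scene [537. -13. 107.]
bowl rim [451. 266.  84.] col [448. 263. 129.] scene [457. 271.  84.]
scoop [ 517. -287.    3.] [ 545. -421.   36.]
jar [720. 229. 100.]
mug [725. -17. 100.]
shaker [ 729. -206.  100.]
```

View pics/crop1.png

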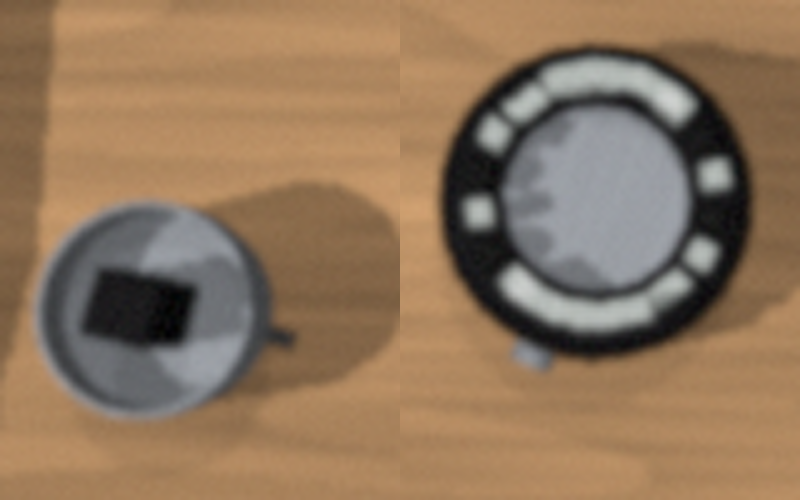

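Request:
{"method": "arm_command", "body": {"steps": [[[0,-1,-4,0,0,0,0],[0,-1,-4,0,0,0,0],[0,-1,-4,0,0,0,0],[0,-1,-4,0,0,0,0],[0,-1,-4,0,0,0,0],[0,-1,-4,0,0,0,0],[0,-1,-4,0,0,0,0],[0,-1,-4,0,0,0,0],[0,-1,-4,0,0,0,0],[0,-1,-4,0,0,0,0],[0,0,0,0,0,0,0],[0,0,0,0,0,0,0]]]}}

```text
time: 1.1
tool_pos: [567.3, -337.5, 230.3]
tcp_rot: [-0.694, -0.135, 0.694, -0.134]
wrist_force: [-0.5, -0.8, 0.2]
finger_gap: 0.995
```

```bash
cat > look.py <<'E'
import sys,pickle; from h import *
n=sys.argv[1]; s=sense(); p=vision.camera_params("wrist"); im=vision.camera("wrist")
cv2.imwrite(f"pics/{n}.png",im); pickle.dump((s,p),open(f"pics/{n}.pkl","wb"))
print(s["time"],s["tool_pos"].round(1) if hasattr(s["tool_pos"],"round") else s["tool_pos"],"j",np.round(s["joints"],2)); print(R.from_quat(s["tcp_rot"]).as_matrix().round(3))
E
python3 look.py w_scoop
```

```text
1.1 [ 567.3 -337.5  230.3] j [ 0.56  0.48 -0.13  1.5   0.06  1.17 -0.78]
[[-0.     0.373 -0.928]
 [ 0.002 -0.928 -0.373]
 [-1.    -0.002 -0.   ]]
```

Request:
{"method": "arm_command", "body": {"steps": [[[0,-4,-1.1,0,0,0,0],[0,-4,-1.1,0,0,0,0],[0,-4,-1.1,0,0,0,0],[0,-4,-1.1,0,0,0,0],[0,-4,-1.1,0,0,0,0],[0,-4,-1.1,0,0,0,0],[0,-4,-1.1,0,0,0,0],[0,-3.4,-1.1,0,0,0,0],[0,0,0,0,0,0,0],[0,0,0,0,0,0,0]]]}}

```text
time: 1.98
tool_pos: [530.8, -16.1, 231.6]
tcp_rot: [0.695, 0.133, -0.694, 0.133]
wrist_force: [0.5, -0.9, 0.6]
finger_gap: 1.0
```

```bash
python3 look.py w_base
```

```text
1.9833 [530.8 -16.1 231.6] j [ 0.16  0.27 -0.27  1.81  0.08  1.07 -1.33]
[[ 0.     0.37  -0.929]
 [-0.    -0.929 -0.37 ]
 [-1.     0.    -0.   ]]
```

View pics/w_base.png

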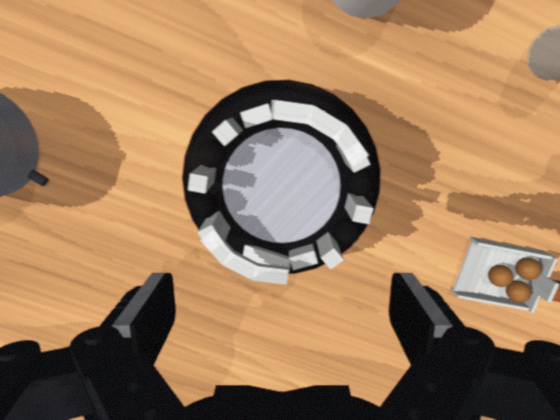

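```bash
python3 - <<'E'
from h import *; import pickle
s,p=pickle.load(open("pics/w_base.pkl","rb")); im=cv2.imread("pics/w_base.png")
hsv=cv2.cvtColor(im,cv2.COLOR_BGR2HSV)
# bright ring top pieces: low saturation, bright
m=((hsv[...,2]>200)&(hsv[...,1]<40)).astype(np.uint8)
c0=np.array([527,-14.])
# black housing outline -> centre: deck z=70 outer edge 88mm
blk=(hsv[...,2]<60).astype(np.uint8); blk[270:]=0
n,l,st,ce=cv2.connectedComponentsWithStats(blk)
i=1+np.argmax(st[1:,4]*(np.abs(ce[1:,0]-283)<60)); cnt=max(cv2.findContours((l==i).astype(np.uint8),0,cv2.CHAIN_APPROX_NONE)[0],key=len)[:,0]
P=np.array([plane(p,q,70)[:2] for q in cnt if q[1]<230]); 
A=np.c_[2*P,np.ones(len(P))]
for _ in range(4):
    x=np.linalg.lstsq(A,(P**2).sum(1),rcond=None)[0]; r=np.sqrt(x[2]+x[0]**2+x[1]**2); d=np.abs(np.hypot(*(P-x[:2]).T)-r); k=d<2.5; P=P[k];A=A[k]
print("black outer centre",x[:2],"r",r,len(P))
c=x[:2]
# polar unwrap at z=107, radii 50..95, and z=70
for z,nm in((107,"a"),(70,"b")):
    th=np.radians(np.arange(360,0,-.5)); rr=np.arange(95,40,-.4)
    T,Rr=np.meshgrid(th,rr); X=np.stack([c[0]+Rr*np.cos(T),c[1]+Rr*np.sin(T),np.full_like(T,z)],-1)
    uv=proj(p,X.reshape(-1,3)).reshape(T.shape+(2,)).astype(np.float32) if False else None
    cc=R.from_quat(p["rotation"]).inv().apply(X.reshape(-1,3)-p["eye"]); u=(p["cx"]+p["fx"]*cc[:,0]/cc[:,2]).reshape(T.shape).astype(np.float32); v=(p["cy"]+p["fy"]*cc[:,1]/cc[:,2]).reshape(T.shape).astype(np.float32)
    o=cv2.remap(im,u,v,cv2.INTER_CUBIC); o=cv2.resize(o,(720,275))
    for a in range(0,360,30):
        xx=int((360-a)*2); cv2.line(o,(xx,0),(xx,8),(0,0,255),1); cv2.putText(o,str(a),(xx,18),0,.4,(0,0,255),1)
    if z==107: oa=o
cv2.imwrite("pics/polar.png",np.vstack([oa,cv2.resize(im[70:300,170:400],(275,275))[:, :].repeat(1,0) if False else np.hstack([cv2.resize(im[70:300,170:400],(320,320),interpolation=cv2.INTER_CUBIC),np.zeros((320,400,3),np.uint8)])]))
E
```

```text
black outer centre [537.65564269 -11.7767923 ] r 79.79072887486676 209
```

View pics/polar.png

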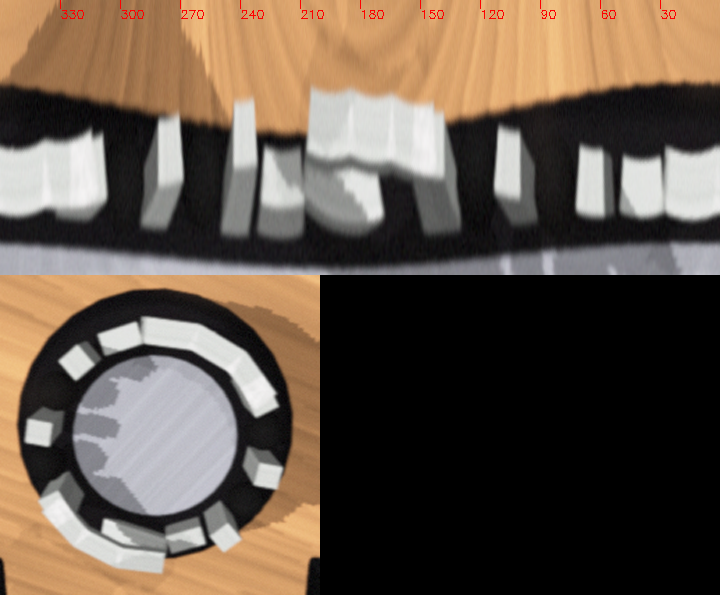

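```bash
python3 - <<'E'
from h import *; import pickle
s,p=pickle.load(open("pics/w_base.pkl","rb")); im=cv2.imread("pics/w_base.png")
def circ(P,tol):
    for _ in range(6):
        A=np.c_[2*P,np.ones(len(P))]; x=np.linalg.lstsq(A,(P**2).sum(1),rcond=None)[0]; r=np.sqrt(x[2]+x[0]**2+x[1]**2); d=np.abs(np.hypot(*(P-x[:2]).T)-r); P=P[d<max(tol,1.5*np.median(d))]
    return x[:2].round(1),round(r,1),len(P)
def seg(im,f,seed,z,tol=1.5,p=p):
    m=f(im).astype(np.uint8); n,l,st,ce=cv2.connectedComponentsWithStats(m); i=l[seed[1],seed[0]]
    cnt=max(cv2.findContours((l==i).astype(np.uint8),0,cv2.CHAIN_APPROX_NONE)[0],key=len)[:,0]
    return circ(np.array([plane(p,q,z)[:2] for q in cnt]),tol)
g=lambda im:(cv2.cvtColor(im,cv2.COLOR_BGR2GRAY)>75)&(cv2.cvtColor(im,cv2.COLOR_BGR2HSV)[...,1]<70)
print("disc wrist",seg(im,g,(300,200),70))
t=vision.camera_params("top"); it=cv2.imread("pics/top0.png"); print("disc top",seg(it,g,(280,240),70,1.5,t))
c=vision.camera_params("scene"); ic=cv2.imread("pics/scene0.png"); print("disc scene",seg(ic,g,(277,197),70,2,c))
# top-camera black housing outline
b=lambda im:cv2.morphologyEx((cv2.cvtColor(im,cv2.COLOR_BGR2GRAY)<50).astype(np.uint8),cv2.MORPH_CLOSE,np.ones((3,3)))
for z in(40,70): print("housing top cam",z,seg(it,b,(277,213) if b(it)[213,277] else (300,230),z,2,t))
gray=cv2.cvtColor(im,cv2.COLOR_BGR2GRAY); white=((gray>190)&(cv2.cvtColor(im,cv2.COLOR_BGR2HSV)[...,1]<45)).astype(np.uint8)
n,l,st,ce=cv2.connectedComponentsWithStats(white)
for i in range(1,n):
    if st[i,4]>100 and 180<ce[i,0]<385 and ce[i,1]<290:
        cnt=max(cv2.findContours((l==i).astype(np.uint8),0,cv2.CHAIN_APPROX_NONE)[0],key=len)
        print(st[i,4],ce[i].round(1),"corners",cv2.approxPolyDP(cnt,2.0,True)[:,0].tolist())
E
```

```text
disc wrist (array([531.9, -14.4]), np.float64(49.8), 331)
disc top (array([519.5, -15.8]), np.float64(59.8), 43)
disc scene (array([542.7, -16.5]), np.float64(52.8), 38)
housing top cam 40 (array([533.6, -15.3]), np.float64(84.9), 149)
housing top cam 70 (array([531.2, -14.8]), np.float64(82.7), 152)
2463 [313.3 126.5] corners [[241, 113], [244, 120], [254, 123], [269, 119], [272, 115], [274, 118], [306, 122], [338, 143], [353, 170], [368, 164], [366, 153], [348, 128], [313, 106], [275, 101], [272, 115], [267, 105]]
298 [224.7 132.6] corners [[225, 121], [214, 131], [224, 144], [236, 134]]
4538 [292.8 191.1] corners [[291, 137], [288, 140], [284, 139], [286, 142], [283, 141], [284, 144], [274, 153], [269, 151], [267, 156], [271, 157], [265, 159], [265, 163], [260, 157], [268, 148], [270, 149], [266, 151], [263, 146], [257, 146], [257, 159], [262, 160], [260, 164], [259, 161], [256, 162], [259, 163], [256, 170], [252, 168], [255, 164], [251, 165], [251, 169], [257, 172], [257, 181], [263, 181], [266, 176], [268, 180], [254, 190], [234, 187], [246, 195], [249, 192], [253, 195], [248, 2
[... 919 characters left out ...]
91, 156], [297, 152], [295, 151], [285, 162], [282, 161], [284, 159], [281, 161], [283, 165], [274, 169], [270, 177], [270, 174], [265, 174], [282, 158], [285, 149], [288, 150], [294, 141]]
264 [197.3 182.9] corners [[191, 174], [189, 189], [203, 192], [206, 177]]
250 [362.2 214. ] corners [[356, 206], [353, 219], [368, 222], [371, 208]]
1521 [239.2 260. ] corners [[198, 232], [201, 241], [225, 266], [254, 280], [285, 283], [286, 270], [258, 267], [236, 256], [224, 245], [211, 226]]
170 [252.4 254.7] corners [[245, 246], [244, 255], [265, 263], [252, 248]]
234 [331.8 258.5] corners [[333, 249], [322, 257], [330, 268], [342, 260]]
175 [305.7 257.5] corners [[316, 262], [313, 252], [290, 258]]
```

```bash
python3 - <<'E'
from h import *; import pickle
s,p=pickle.load(open("pics/w_base.pkl","rb"))
q=lambda u:plane(p,u,107)[:2]
a,b,c,d=[q(u) for u in((224.7,132.6),(331.8,258.5),(197.3,182.9),(362.2,214))]
print("centres",(a+b)/2,(c+d)/2,"radii",np.hypot(*(a-b))/2,np.hypot(*(c-d))/2)
C=(a+b+c+d)/4
def pol(n,u,z=107):
    v=plane(p,u,z)[:2]-C; print(n,u,np.hypot(*v).round(1),np.degrees(np.arctan2(v[1],v[0])).round(1)%360)
for u in([225,121],[214,131],[224,144],[236,134]): pol("post A",u)
for u in([333,249],[322,257],[330,268],[342,260]): pol("post B",u)
for u in ([368,164],[353,170],[275,101],[274,118],[313,106],[348,128]): pol("arc1",u)
for u in ([198,232],[211,226],[285,283],[286,270],[254,280],[225,266]): pol("arc2",u)
for u in ([316,262],[313,252],[290,258],[241,113],[254,123],[269,119],[267,105]): pol("landing",u,86)
E
```

```text
centres [532.01019497 -14.2055077 ] [532.0625653  -14.02245817] radii 63.26576943454037 63.14324072181513
post A [225, 121] 69.3 56.4
post A [214, 131] 69.0 65.3
post A [224, 144] 57.8 66.8
post A [236, 134] 57.6 55.5
post B [333, 249] 57.8 246.7
post B [322, 257] 57.7 235.9
post B [330, 268] 69.3 236.0
post B [342, 260] 69.7 245.6
arc1 [368, 164] 68.9 314.1
arc1 [353, 170] 57.3 314.1
arc1 [275, 101] 70.6 25.0
arc1 [274, 118] 59.2 26.4
arc1 [313, 106] 70.8 3.2
arc1 [348, 128] 70.6 339.2
arc2 [198, 232] 69.4 134.3
arc2 [211, 226] 58.0 133.7
arc2 [285, 283] 70.6 204.3
arc2 [286, 270] 59.1 205.6
arc2 [254, 280] 71.2 183.9
arc2 [225, 266] 71.1 162.9
landing [316, 262] 68.7 227.5
landing [313, 252] 59.1 229.0
landing [290, 258] 58.6 209.2
landing [241, 113] 68.6 47.8
landing [254, 123] 58.0 42.5
landing [269, 119] 57.9 30.7
landing [267, 105] 68.2 30.5
```

Request:
{"method": "arm_command", "body": {"steps": [[[0,-4.1,-0.4,0,0,0,0],[0,-4.1,-0.4,0,0,0,0],[0,-4.1,-0.4,0,0,0,0],[0,-4.1,-0.4,0,0,0,0],[0,-4.1,-0.4,0,0,0,0],[0,-4.1,-0.4,0,0,0,0],[0,-4.1,-0.4,0,0,0,0],[0,0,0,0,0,0,0],[0,0,0,0,0,0,0]]]}}

```text
time: 2.78
tool_pos: [452.0, 260.6, 231.1]
tcp_rot: [-0.694, -0.133, 0.695, -0.133]
wrist_force: [0.3, -1.2, -0.5]
finger_gap: 1.0
```

```bash
python3 look.py w_bowl
```

```text
2.7833 [452.  260.6 231.1] j [-0.25  0.27 -0.44  1.82  0.13  1.08 -1.93]
[[-0.     0.369 -0.929]
 [-0.    -0.929 -0.369]
 [-1.     0.     0.   ]]
```

View pics/w_bowl.png

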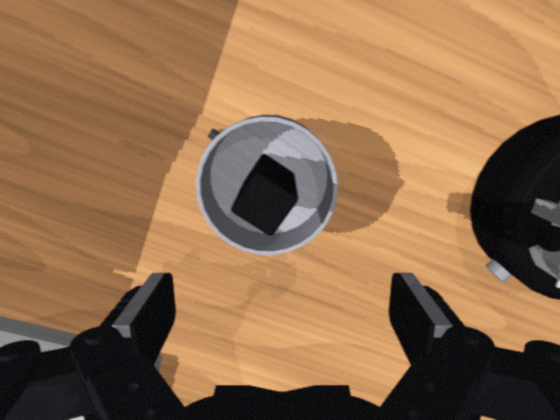

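```bash
python3 - <<'E'
from h import *; import pickle
s,p=pickle.load(open("pics/w_bowl.pkl","rb")); im=cv2.imread("pics/w_bowl.png"); g=cv2.cvtColor(im,cv2.COLOR_BGR2GRAY); hsv=cv2.cvtColor(im,cv2.COLOR_BGR2HSV)
col=(g<40).astype(np.uint8); n,l,st,ce=cv2.connectedComponentsWithStats(col); i=l[200,265]
c=cv2.convexHull(max(cv2.findContours((l==i).astype(np.uint8),0,cv2.CHAIN_APPROX_NONE)[0],key=len)); ap=cv2.approxPolyDP(c,3,True)[:,0]
print("column",ap.tolist()); 
for u in ap: print(u,plane(p,u,129)[:2].round(1))
# rim outer edge
sat=(hsv[...,1]<75)&(g>40); m=np.zeros_like(col); m[100:270,185:350]=(sat|(col>0))[100:270,185:350]
m=cv2.morphologyEx(m,cv2.MORPH_OPEN,np.ones((7,7))); n,l,st,ce=cv2.connectedComponentsWithStats(m); i=1+np.argmax(st[1:,4]); cnt=max(cv2.findContours((l==i).astype(np.uint8),0,cv2.CHAIN_APPROX_NONE)[0],key=len)[:,0]
P=np.array([plane(p,q,84)[:2] for q in cnt])
for _ in range(6):
    A=np.c_[2*P,np.ones(len(P))]; x=np.linalg.lstsq(A,(P**2).sum(1),rcond=None)[0]; r=np.sqrt(x[2]+x[0]**2+x[1]**2); d=np.abs(np.hypot(*(P-x[:2]).T)-r); P=P[d<max(1.,1.5*np.median(d))]
print("rim",x[:2].round(1),r.round(1),len(P),st[i])
C=x[:2]
t=(g<75); t=t[122:145,205:225]; ys,xs=np.nonzero((g[122:142,205:222]<80)); print("pin px",xs.mean()+205,ys.mean()+122,len(xs))
print(g[126:142,206:224])
E
```

```text
column [[262, 155], [292, 173], [295, 202], [272, 234], [232, 209]]
[262 155] [482.2 287.6]
[292 173] [478.3 264.5]
[295 202] [460.3 255. ]
[272 234] [432.5 261.2]
[232 209] [439.5 293.7]
rim [450.9 274.3] 57.3 390 [  196   115   142   140 15662]
pin px 213.56603773584905 133.62264150943395 53
[[166 167 165 169 165 164 166 167 166 166 163 163 163 162 161 161 160 159]
 [168 168 167 166 169 163 160 158 161 165 165 167 165 159 159 161 164 160]
 [166 166 169 167 163 153 131 128 138 156 161 163 164 157 147 143 151 153]
 [169 167 168 168 151 128  99  78  97 123 138 151 148 142 127 120 127 134]
 [165 165 165 157 138 103  72  59  61  75  92 112 115 120 116 121 121 136]
 [159 162 159 145 117  85  64  54  50  52  59  72  88 103 111 124 142 161]
 [154 156 148 127  96  75  65  60  58  53  50  49  65  90 119 146 168 179]
 [156 150 134 108  88  74  74  67  64  57  53  57  68  98 139 165 179 182]
 [156 145 120  93  76  73  76  70  65  63  69  79 109 144 170 180 182 179]
 [156 137 104  78  72  74  72  73  75  77  96 123 156 173 181 180 178 170]
 [159 136 102  77  79  71  71  76  84 103 139 165 177 183 180 173 161 140]
 [163 147 125  93  79  68  71  80 100 141 167 181 180 177 170 159 132 109]
 [163 156 149 129 105  86  75  95 133 166 180 180 179 167 153 128  99  88]
 [160 157 152 146 134 116 105 134 160 180 182 177 167 146 116  92  82  87]
 [158 156 153 150 150 142 149 163 177 183 175 165 145 113  86  79  85  98]
 [158 156 155 154 155 161 170 181 185 179 168 149 115  87  78  80  92 106]]
```

Request:
{"method": "arm_command", "body": {"steps": [[[0,-1.3,-0.4,-7,0,0,0],[0,0,0,-7,0,0,0],[0,0,0,-7,0,0,0],[0,0,0,-7,0,0,0],[0,0,0,-7,0,0,0],[0,0,0,-7,0,0,0],[0,0,0,-7,0,0,0],[0,0,0,-7,0,0,0],[0,0,0,-7,0,0,0],[0,0,0,-7,0,0,0],[0,0,0,-7,0,0,0],[0,0,0,-7,0,0,0]]]}}

```text
time: 3.83
tool_pos: [452.7, 270.3, 230.9]
tcp_rot: [0.427, 0.563, -0.428, 0.564]
wrist_force: [-0.3, -0.2, 0.2]
finger_gap: 0.998
```

Request:
{"method": "arm_command", "body": {"steps": [[[2,0,0,-7,0,0,0],[2,0,0,-7,0,0,0],[1,0,0,-7,0,0,0],[1,0,0,-7,0,0,0],[0,0,0,-7,0,0,0],[0,0,0,-7,0,0,0],[0,0,0,-7,0,0,0],[0,0,0,-7,0,0,0],[0,0,0,-6.3,0,0,0],[0,0,0,0,0,0,0],[0,0,0,0,0,0,0]]]}}

```text
time: 4.75
tool_pos: [452.2, 271.3, 170.8]
tcp_rot: [0.077, 0.703, -0.078, 0.703]
wrist_force: [-0.6, -0.6, -0.1]
finger_gap: 0.998
```

```bash
cat > look2.py <<'E'
from h import *
s=sense(); M=R.from_quat(s["tcp_rot"]).as_matrix(); print(s["time"],np.round(s["tool_pos"],1),"az_y",np.degrees(np.arctan2(M[1,1],M[0,1])).round(1),"j",np.round(s["joints"],2),"F",np.round(s["wrist_force"],1),"M",np.round(s["wrist_torque"],2),"gap",round(s["finger_gap"],3)); print(M.round(3))
E
python3 look2.py; python3 - <<'E'
from h import *; import pickle
s,p=pickle.load(open("pics/w_bowl.pkl","rb"))
for z in(9,14): v=plane(p,(213.5,132.5),z)[:2]-[451.2,274.3]; print("pin",np.hypot(*v),np.degrees(np.arctan2(v[1],v[0])))
E
```

```text
4.75 [452.2 271.3 170.8] az_y 77.4 j [ 0.07  0.46 -0.91  1.86  0.43  1.03  0.33] F [-0.6 -0.6 -0.1] M [ 0.   -0.04  0.01] gap 0.998
[[-0.     0.217  0.976]
 [-0.001  0.976 -0.217]
 [-1.    -0.001 -0.   ]]
pin 66.1952191059903 76.76634986417575
pin 65.7046463468104 75.99488739600906
```

Request:
{"method": "arm_command", "body": {"steps": [[[2,0.27,-0.16,0,0,0,0],[2,0,0,0,0,0,0],[2,0,0,0,0,0,0],[1.5,0,0,0,0,0,0],[1,0,0,0,0,0,0],[0,0,0,0,0,0,0],[0,0,0,0,0,0,1],[0,0,0,0,0,0,1],[0,0,0,0,0,0,1],[0,0,0,0,0,0,1],[0,0,0,0,0,0,1],[0,0,0,0,0,0,1]]], "grip_force": 90}}

```text
time: 5.75
tool_pos: [450.3, 277.0, 87.1]
tcp_rot: [0.075, 0.703, -0.075, 0.704]
wrist_force: [0.4, -2.4, 5.8]
finger_gap: 0.413
```

```bash
python3 look2.py
```

```text
5.75 [450.3 277.   87.1] az_y 77.9 j [-0.01  0.57 -0.83  1.93  0.55  0.88  0.23] F [ 0.4 -2.4  5.8] M [-0.34  0.13 -0.05] gap 0.413
[[ 0.001  0.21   0.978]
 [-0.     0.978 -0.21 ]
 [-1.     0.     0.001]]
```

Request:
{"method": "arm_command", "body": {"steps": [[[-2,0,0,0,0,0,1],[-3.5,0,0,0,0,0,1],[-4,0,0,0,0,0,1],[-3.5,0,0,0,0,0,1],[-2,-1,0.5,0,0,0,1],[0,-2.7,1.5,0,0,0,1],[0,-3.7,1.9,0,0,0,1],[0,-3.7,1.9,0,0,0,1],[0,-3.7,1.9,0,0,0,1],[0,-3.7,1.9,0,0,0,1],[0,-3.7,1.9,0,0,0,1],[0,-2.7,1.5,0,0,0,1]]]}}

```text
time: 6.75
tool_pos: [524.5, 1.8, 235.8]
tcp_rot: [0.075, 0.703, -0.076, 0.703]
wrist_force: [0.8, -0.6, -4.0]
finger_gap: 0.412
```

Request:
{"method": "arm_command", "body": {"steps": [[[0,-1.8,1.1,3,0,0,1],[0,0,0,6,0,0,1],[0,0,0,7,0,0,1],[0,0,0,7,0,0,1],[0,0,0,7,0,0,1],[0,0,0,5,0,0,1],[0,0,0,2.2,0,0,1],[0,0,0,0,0,0,1],[0,0,0,0,0,0,1]]]}}

```text
time: 7.5
tool_pos: [531.4, -12.7, 236.1]
tcp_rot: [0.295, 0.643, -0.294, 0.643]
wrist_force: [0.3, 0.6, -3.5]
finger_gap: 0.409
```

```bash
python3 look2.py; python3 look.py w_held
```

```text
7.5 [531.4 -12.7 236.1] az_y 40.8 j [ 0.54  0.34 -0.76  1.78  0.26  1.12  0.41] F [ 0.3  0.6 -3.5] M [-0.    0.03 -0.  ] gap 0.409
[[-0.     0.757  0.653]
 [ 0.     0.653 -0.757]
 [-1.    -0.    -0.   ]]
7.5 [531.4 -12.7 236.1] j [ 0.54  0.34 -0.76  1.78  0.26  1.12  0.41]
[[-0.     0.757  0.653]
 [ 0.     0.653 -0.757]
 [-1.    -0.    -0.   ]]
```

View pics/w_held.png

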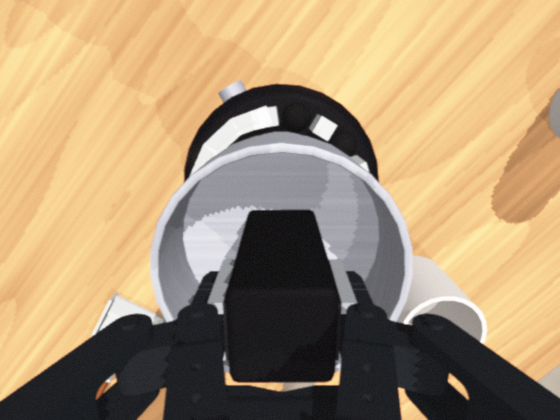

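```bash
python3 - <<'E'
from h import *; import pickle
s,p=pickle.load(open("pics/w_held.pkl","rb")); im=cv2.imread("pics/w_held.png"); hsv=cv2.cvtColor(im,cv2.COLOR_BGR2HSV).astype(int)
zr=s["tool_pos"][2]-87.1+84
pts=[]
c=np.array([282.,265])
for a in np.radians(np.arange(175,366,3)):
    d=np.array([np.cos(a),np.sin(a)])
    # outermost pixel, going inward from r=175, that is gray-ish metal (low sat, v 90..230)
    for r in np.arange(150,100,-.5):
        u,v=(c+r*d).round().astype(int)
        if v<0 or u<0 or u>559: continue
        w=[hsv[int(round((c+(r-k)*d)[1])),int(round((c+(r-k)*d)[0]))] for k in(0,1.5,3)]
        if all(x[1]<60 and x[2]>110 for x in w): pts.append(c+r*d); break
P=np.array([plane(p,q,zr)[:2] for q in pts])
for _ in range(8):
    A=np.c_[2*P,np.ones(len(P))]; x=np.linalg.lstsq(A,(P**2).sum(1),rcond=None)[0]; r=np.sqrt(x[2]+x[0]**2+x[1]**2); d=np.abs(np.hypot(*(P-x[:2]).T)-r); P=P[d<max(.7,1.8*np.median(d))]
M=R.from_quat(s["tcp_rot"]); print("rim",x[:2],r,len(P),"of",len(pts)); off=np.r_[x[:2]-s["tool_pos"][:2],0]; print("bowl axis - TCP in tool",M.inv().apply(off).round(1))
print("needed shift in tool (532.0,-14.1):",M.inv().apply(np.r_[np.array([532.0,-14.1])-x[:2],0]).round(2))
E
```

```text
rim [523.3746198   -4.69159219] 53.4661758825212 61 of 64
bowl axis - TCP in tool [  0.   -0.8 -11.3]
needed shift in tool (532.0,-14.1): [-1.000e-02  3.900e-01  1.276e+01]
```

```bash
python3 - <<'E'
from h import *; import pickle
s,p=pickle.load(open("pics/w_held.pkl","rb")); im=cv2.imread("pics/w_held.png"); g=cv2.cvtColor(im,cv2.COLOR_BGR2GRAY)
print("col281 rows120-165",g[120:165,281].tolist()); print("row258 left 140-175",g[258,140:175].tolist()); print("row258 right 395-425",g[258,395:425].tolist())
M=R.from_quat(s["tcp_rot"]); zr=s["tool_pos"][2]-87.1+84
# expected rim outline at tool offset dz
for dz in(-4,0,1,4):
    c=s["tool_pos"]+M.apply([0,0,dz]); a=np.radians(np.arange(0,360,1)); 
    P=np.array([proj(p,np.array([c[0]+r*np.cos(t),c[1]+r*np.sin(t),zr])) for r in(58,) for t in a]); print(dz,"top",P[:,1].min().round(1),"left/right",P[:,0].min().round(1),P[:,0].max().round(1),"row",P[P[:,0].argmin(),1].round(0))
print("col top corners", [proj(p,s["tool_pos"]+M.apply([-(129-87.1),y,z])).round(0).tolist() for y in(-18,18) for z in (-18,18)])
E
```

```text
col281 rows120-165 [35, 32, 25, 22, 22, 22, 26, 22, 18, 27, 38, 82, 140, 155, 159, 159, 156, 155, 156, 158, 156, 162, 185, 227, 238, 238, 236, 232, 227, 221, 215, 196, 155, 151, 157, 154, 155, 151, 151, 151, 155, 149, 149, 150, 150]
row258 left 140-175 [204, 203, 205, 209, 209, 212, 213, 215, 216, 218, 217, 216, 213, 213, 210, 210, 204, 192, 156, 123, 114, 118, 117, 120, 118, 117, 121, 124, 123, 126, 121, 122, 124, 123, 123]
row258 right 395-425 [99, 98, 99, 104, 102, 102, 99, 101, 115, 157, 197, 216, 217, 219, 221, 227, 226, 222, 216, 215, 216, 219, 218, 219, 218, 219, 221, 219, 219, 219]
-4 top 132.3 left/right 145.9 415.1 row 256.0
0 top 142.7 left/right 146.9 414.2 row 265.0
1 top 145.3 left/right 147.2 413.9 row 267.0
4 top 153.0 left/right 147.9 413.2 row 273.0
col top corners [[221.0, 292.0], [226.0, 389.0], [339.0, 292.0], [334.0, 389.0]]
```

Request:
{"method": "arm_command", "body": {"steps": [[[1.5,-0.05,0.14,0,0,0,1],[1.5,0,0,0,0,0,1],[0.8,0,0,0,0,0,1],[0,0,0,0,0,0,1],[0,0,0,0,0,0,1]]]}}

```text
time: 7.97
tool_pos: [532.0, -14.7, 198.2]
tcp_rot: [0.295, 0.643, -0.295, 0.642]
wrist_force: [-0.2, 0.9, -3.8]
finger_gap: 0.412
```

```bash
python3 look2.py
```

```text
7.9667 [532.  -14.7 198.2] az_y 40.7 j [ 0.52  0.38 -0.74  1.82  0.3   1.05  0.38] F [-0.2  0.9 -3.8] M [ 0.   -0.02 -0.07] gap 0.412
[[-0.001  0.758  0.652]
 [ 0.     0.652 -0.758]
 [-1.    -0.    -0.001]]
```

Request:
{"method": "arm_command", "body": {"steps": [[[0.5,0,0,0,0,0,1],[0.5,0,0,0,0,0,1],[0.5,0,0,0,0,0,1],[0,0,0,0,0,0,1]]]}}

```text
time: 8.3
tool_pos: [531.6, -15.1, 182.4]
tcp_rot: [0.295, 0.643, -0.295, 0.642]
wrist_force: [-0.2, 1.2, -4.2]
finger_gap: 0.409
```

Request:
{"method": "arm_command", "body": {"steps": [[[0.3,0,0,0,0,0,1],[0.3,0,0,0,0,0,1],[0.3,0,0,0,0,0,1],[0,0,0,0,0,0,1]]]}}

```text
time: 8.63
tool_pos: [533.8, -14.0, 175.7]
tcp_rot: [0.296, 0.642, -0.294, 0.644]
wrist_force: [2.6, 2.5, -0.8]
finger_gap: 0.416
```

```bash
python3 look2.py
```

```text
8.6333 [533.8 -14.  175.7] az_y 40.7 j [ 0.51  0.41 -0.73  1.85  0.32  1.    0.35] F [ 2.6  2.5 -0.8] M [ 0.62 -0.79 -0.03] gap 0.416
[[ 0.004  0.758  0.652]
 [ 0.001  0.652 -0.758]
 [-1.     0.003  0.002]]
```

Request:
{"method": "arm_command", "body": {"steps": [[[0.3,0,0,0,0,0,1],[0.3,0,0,0,0,0,1],[0.3,0,0,0,0,0,1],[0,0,0,0,0,0,1]]]}}

```text
time: 8.97
tool_pos: [534.0, -14.3, 168.5]
tcp_rot: [0.295, 0.641, -0.295, 0.644]
wrist_force: [-6.5, -0.6, 23.7]
finger_gap: 0.414
```

```bash
python3 look2.py
```

```text
8.9667 [534.  -14.3 168.5] az_y 40.7 j [ 0.51  0.42 -0.73  1.86  0.33  0.99  0.35] F [-6.5 -0.6 23.7] M [0.31 1.22 0.  ] gap 0.414
[[ 0.005  0.758  0.652]
 [-0.001  0.652 -0.758]
 [-1.     0.003  0.003]]
```

Request:
{"method": "arm_command", "body": {"steps": [[[-0.05,-0.08,-0.07,2,0,0,1],[0,0,0,3,0,0,1],[0,0,0,3,0,0,1],[0,0,0,2,0,0,1],[0,0,0,0,0,0,1]]]}}

```text
time: 9.38
tool_pos: [534.0, -13.9, 168.6]
tcp_rot: [0.351, 0.612, -0.349, 0.616]
wrist_force: [0.8, 1.5, 14.0]
finger_gap: 0.409
```

```bash
python3 look2.py
```

```text
9.3833 [534.  -13.9 168.6] az_y 30.6 j [ 0.48  0.41 -0.69  1.86  0.31  0.98  0.19] F [ 0.8  1.5 14. ] M [ 0.25 -0.01 -0.48] gap 0.409
[[ 0.007  0.86   0.51 ]
 [ 0.     0.51  -0.86 ]
 [-1.     0.006  0.003]]
```

Request:
{"method": "arm_command", "body": {"steps": [[[0.05,0,0,3,0,0,1],[0.1,0,0,3,0,0,1],[0.1,0,0,3,0,0,1],[0.1,0,0,3,0,0,1],[0,0,0,0,0,0,1]]]}}

```text
time: 9.8
tool_pos: [534.1, -13.6, 165.2]
tcp_rot: [0.415, 0.572, -0.411, 0.576]
wrist_force: [1.7, 3.6, 14.5]
finger_gap: 0.412
```

```bash
python3 look2.py
```

```text
9.8 [534.1 -13.6 165.2] az_y 18.5 j [ 0.44  0.4  -0.64  1.87  0.29  0.96 -0.  ] F [ 1.7  3.6 14.5] M [ 0.79  0.12 -1.13] gap 0.412
[[ 0.007  0.948  0.318]
 [ 0.001  0.318 -0.948]
 [-1.     0.007  0.001]]
```

Ramp is engaging as expected (3.4 mm down over 12°); continue.

Request:
{"method": "arm_command", "body": {"steps": [[[0.1,0,0,3,0,0,1],[0.1,0,0,3,0,0,1],[0.1,0,0,3,0,0,1],[0.1,0,0,3,0,0,1],[0,0,0,0,0,0,1]]]}}

```text
time: 10.22
tool_pos: [533.9, -14.2, 161.0]
tcp_rot: [0.472, 0.526, -0.469, 0.529]
wrist_force: [1.9, 1.5, 13.7]
finger_gap: 0.409
```

```bash
python3 look2.py
```

```text
10.2167 [533.9 -14.2 161. ] az_y 6.5 j [ 0.41  0.39 -0.59  1.87  0.27  0.95 -0.2 ] F [ 1.9  1.5 13.7] M [ 0.47  0.29 -0.84] gap 0.409
[[ 0.006  0.994  0.113]
 [ 0.     0.113 -0.994]
 [-1.     0.006  0.001]]
```

Request:
{"method": "arm_command", "body": {"steps": [[[0.1,0,0,3,0,0,1],[0.1,0,0,3,0,0,1],[0.1,0,0,3,0,0,1],[0.1,0,0,3,0,0,1],[0,0,0,0,0,0,1]]]}}

```text
time: 10.63
tool_pos: [533.8, -14.6, 156.9]
tcp_rot: [0.525, 0.474, -0.522, 0.477]
wrist_force: [1.0, 2.1, 13.2]
finger_gap: 0.409
```

```bash
python3 look2.py
```

```text
10.6333 [533.8 -14.6 156.9] az_y -5.5 j [ 0.37  0.39 -0.55  1.88  0.25  0.93 -0.39] F [ 1.   2.1 13.2] M [ 0.31  0.07 -1.15] gap 0.409
[[ 0.006  0.995 -0.097]
 [-0.    -0.097 -0.995]
 [-1.     0.006 -0.001]]
```

Request:
{"method": "arm_command", "body": {"steps": [[[0.08,0,0,3,0,0,1],[0.02,0,0,3,0,0,1],[0,0,0,3,0,0,1],[0,0,0,3,0,0,1],[0,0,0,2.5,0,0,1],[0,0,0,0,0,0,1]]]}}

```text
time: 11.13
tool_pos: [534.3, -14.7, 156.9]
tcp_rot: [0.581, 0.404, -0.577, 0.408]
wrist_force: [-0.3, -0.9, 20.9]
finger_gap: 0.414
```

```bash
python3 look2.py
```

```text
11.1333 [534.3 -14.7 156.9] az_y -20.0 j [ 0.33  0.38 -0.49  1.88  0.22  0.93 -0.62] F [-0.3 -0.9 20.9] M [ 0.    0.63 -0.64] gap 0.414
[[ 0.007  0.94  -0.341]
 [-0.001 -0.341 -0.94 ]
 [-1.     0.007 -0.002]]
```

Request:
{"method": "arm_command", "body": {"steps": [[[-0.1,0,0,0,0,0,1],[0,0,0,0,0,0,0.3],[0,0,0,0,0,0,0.2],[0,0,0,0,0,0,0.2],[-1,0,0,0,0,0,0.2],[-3,0,0,0,0,0,0.2],[-4,0,0,0,0,0,0],[-3,0,0,0,0,0,0],[-1,0,0,0,0,0,0],[0,0,0,0,0,0,0]]]}}

```text
time: 11.97
tool_pos: [532.5, -14.7, 277.7]
tcp_rot: [0.58, 0.405, -0.577, 0.408]
wrist_force: [0.8, 0.5, -0.2]
finger_gap: 1.002
```

```bash
python3 look2.py; python3 look.py w_home; python3 - <<'E'
import cv2,numpy as np
a=cv2.imread("pics/w_home.png"); b=cv2.imread("pics/w_scoop.png")
cv2.imwrite("pics/two.png",np.vstack([cv2.resize(a,(400,300)),cv2.resize(b,(400,300))]))
E
```

```text
11.9667 [532.5 -14.7 277.7] az_y -19.8 j [ 0.36  0.26 -0.52  1.73  0.14  1.18 -0.54] F [ 0.8  0.5 -0.2] M [-0.01 -0.01 -0.06] gap 1.002
[[ 0.005  0.941 -0.339]
 [-0.    -0.339 -0.941]
 [-1.     0.005 -0.001]]
11.9667 [532.5 -14.7 277.7] j [ 0.36  0.26 -0.52  1.73  0.14  1.18 -0.54]
[[ 0.005  0.941 -0.339]
 [-0.    -0.339 -0.941]
 [-1.     0.005 -0.001]]
```

View pics/two.png

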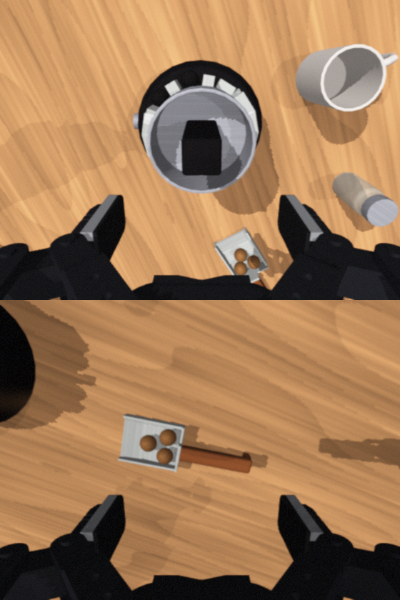

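```bash
python3 - <<'E'
from h import *; import pickle
s,p=pickle.load(open("pics/w_scoop.pkl","rb")); im=cv2.imread("pics/w_scoop.png"); hsv=cv2.cvtColor(im,cv2.COLOR_BGR2HSV); 
roi=np.zeros(im.shape[:2],np.uint8); roi[140:260,150:370]=1
h=(((hsv[...,0]<12)|(hsv[...,0]>172))&(hsv[...,1]>110)&(hsv[...,2]>50)).astype(np.uint8)*roi
n,l,st,ce=cv2.connectedComponentsWithStats(h)
for i in range(1,n):
    if st[i,4]>60:
        c=max(cv2.findContours((l==i).astype(np.uint8),0,cv2.CHAIN_APPROX_NONE)[0],key=len); r=cv2.minAreaRect(c); B=cv2.boxPoints(r)
        print(st[i],ce[i].round(1),"rect",np.round(r[1],1)); 
        if st[i,4]>500: print("box z36",[plane(p,b,36)[:2].round(1).tolist() for b in B], "centroid", plane(p,ce[i],34).round(1))
pan=((hsv[...,1]<70)&(hsv[...,2]>90)).astype(np.uint8)*roi; n,l,st,ce=cv2.connectedComponentsWithStats(pan); i=1+np.argmax(st[1:,4]); c=max(cv2.findContours((l==i).astype(np.uint8),0,cv2.CHAIN_APPROX_NONE)[0],key=len); B=cv2.approxPolyDP(cv2.convexHull(c),4,True)[:,0]
for b in B: print("pan corner",b,"z3",plane(p,b,3)[:2].round(1),"z18",plane(p,b,18)[:2].round(1),"z21",plane(p,b,22)[:2].round(1))
E
```

```text
[ 252  203  100   39 1800] [301.5 222.5] rect [99.7 25.8]
box z36 [[513.7, -324.9], [539.2, -319.4], [560.5, -412.7], [535.1, -420.3]] centroid [ 535.5 -369.7   34. ]
pan corner [173 161] z3 [ 538.3 -229.3] z18 [ 542.2 -232.5] z21 [ 543.3 -233.4]
pan corner [258 178] z3 [ 554.  -315.2] z18 [ 557.4 -315. ] z21 [ 558.2 -314.9]
pan corner [246 240] z3 [ 485.5 -327.5] z18 [ 491.6 -326.7] z21 [ 493.3 -326.5]
pan corner [165 223] z3 [ 471.5 -240.8] z18 [ 478.2 -243.6] z21 [ 479.9 -244.3]
```

Request:
{"method": "arm_command", "body": {"steps": [[[0,0,3.5,0,-7,0,0],[0,0,3.5,0,-7,0,0],[0,0,3.5,0,-7,0,0],[0,0,3.5,0,-7,0,0],[0,0,0,0,-7,0,0],[0,0,0,0,-7,0,0],[0,0,0,0,0,0,0],[0,0,0,0,0,0,0]]]}}

```text
time: 12.68
tool_pos: [484.5, -141.8, 296.6]
tcp_rot: [-0.331, -0.237, 0.747, -0.526]
wrist_force: [0.2, 0.8, 0.6]
finger_gap: 0.999
```

```bash
python3 look2.py
```

```text
12.6833 [ 484.5 -141.8  296.6] az_y -19.6 j [ 0.1   0.38 -0.42  1.74  0.7   1.6  -0.85] F [0.2 0.8 0.6] M [ 0.65 -0.21 -0.02] gap 0.999
[[-0.229  0.942 -0.245]
 [-0.629 -0.335 -0.701]
 [-0.743 -0.006  0.669]]
```

Request:
{"method": "arm_command", "body": {"steps": [[[0,0,0,0,7,0,0],[0,0,0,0,7,0,0],[0,0,0,0,7,0,0],[0,0,0,0,7,0,0],[0,0,0,0,7,0,0],[0,0,0,0,7,0,0],[0,0,0,-7,0,0,0],[0,0,0,-7,0,0,0],[0,0,0,-7,0,0,0],[0,0,0,-7,0,0,0],[0,0,0,-1.6,0,0,0]]]}}

```text
time: 13.6
tool_pos: [484.5, -144.8, 299.9]
tcp_rot: [0.455, 0.541, -0.454, 0.542]
wrist_force: [-0.5, 0.9, -0.1]
finger_gap: 1.001
```

Request:
{"method": "arm_command", "body": {"steps": [[[2.3,0.1,2.9,0,0,0,0],[2.3,0.1,2.9,0,0,0,0],[2.3,0.1,2.9,0,0,0,0],[2.3,0.1,2.9,0,0,0,0],[2.3,0.1,2.9,0,0,0,0],[2.3,0.1,2.9,0,0,0,0],[2.3,0.1,2.9,0,0,0,0],[2.3,0.1,2.9,0,0,0,0],[0,0,0,0,0,0,0],[0,0,0,0,0,0,0]]]}}

```text
time: 14.43
tool_pos: [529.7, -373.4, 113.4]
tcp_rot: [0.457, 0.54, -0.457, 0.539]
wrist_force: [0.0, 0.6, 0.1]
finger_gap: 0.998
```

```bash
python3 look2.py
```

```text
14.4333 [ 529.7 -373.4  113.4] az_y 9.5 j [ 0.78  0.59 -0.34  1.63  0.23  0.96  0.52] F [0.  0.6 0.1] M [ 0.02  0.02 -0.01] gap 0.998
[[-0.002  0.986  0.165]
 [ 0.001  0.165 -0.986]
 [-1.    -0.002 -0.002]]
```

Request:
{"method": "arm_command", "body": {"steps": [[[2.5,0.6,-0.3,-0.5,0,0,0.3],[2.5,0,0,0,0,0,0.3],[2.5,0,0,0,0,0,0.3],[1.5,0,0,0,0,0,0.3],[1,0,0,0,0,0,0.3],[0.3,0,0,0,0,0,0.3],[0,0,0,0,0,0,0.3]]], "grip_force": 70}}

```text
time: 15.02
tool_pos: [537.7, -366.5, 13.1]
tcp_rot: [0.453, 0.543, -0.453, 0.543]
wrist_force: [-0.5, -0.5, -0.2]
finger_gap: 0.703
```

```bash
python3 look2.py; python3 look.py w_pre
```

```text
15.0167 [ 537.7 -366.5   13.1] az_y 10.3 j [ 0.74  0.72 -0.31  1.68  0.29  0.79  0.47] F [-0.5 -0.5 -0.2] M [ 0.02  0.04 -0.06] gap 0.703
[[ 0.001  0.984  0.179]
 [-0.     0.179 -0.984]
 [-1.     0.001  0.   ]]
15.0167 [ 537.7 -366.5   13.1] j [ 0.74  0.72 -0.31  1.68  0.29  0.79  0.47]
[[ 0.001  0.984  0.179]
 [-0.     0.179 -0.984]
 [-1.     0.001  0.   ]]
```

View pics/w_pre.png

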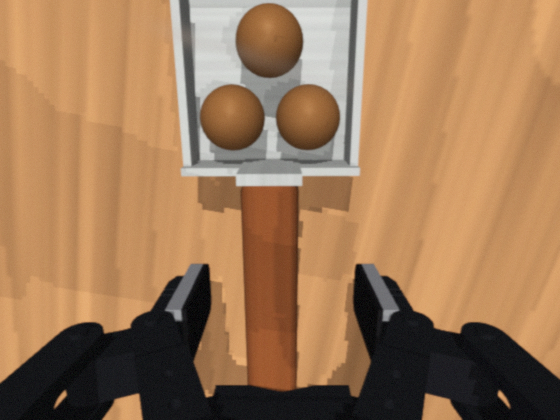

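Request:
{"method": "arm_command", "body": {"steps": [[[0.3,-0.35,0.2,0,0,0,0.3],[0,0,0,0,0,0,0.3],[0,0,0,0,0,0,0.6],[0,0,0,0,0,0,0.7],[0,0,0,0,0,0,0.8],[0,0,0,0,0,0,0.9],[0,0,0,0,0,0,1],[0,0,0,0,0,0,1],[0,0,0,0,0,0,1]]], "grip_force": 80}}

```text
time: 15.82
tool_pos: [534.9, -369.3, 10.2]
tcp_rot: [0.453, 0.543, -0.453, 0.543]
wrist_force: [0.2, -0.1, 5.2]
finger_gap: 0.218
```

```bash
python3 look2.py
```

```text
15.8167 [ 534.9 -369.3   10.2] az_y 10.3 j [ 0.74  0.72 -0.31  1.69  0.29  0.78  0.48] F [ 0.2 -0.1  5.2] M [0.09 0.24 0.13] gap 0.218
[[ 0.001  0.984  0.179]
 [-0.001  0.179 -0.984]
 [-1.     0.001  0.001]]
```

Request:
{"method": "arm_command", "body": {"steps": [[[-0.3,0,0,0,0,0,1],[-0.6,0,0,0,0,0,1],[-1,0,0,0,0,0,1],[-1.5,0,0,0,0,0,1],[-2,0,0,0,0,0,1],[-2,0,0,0,0,0,1],[-2,0,0,0,0,0,1],[-2,0,0,0,0,0,1],[-2,0,0,0,0,0,1],[-1.6,0,0,0,0,0,1],[-1,0,0,0,0,0,1],[-0.5,0,0,0,0,0,1]]]}}

```text
time: 16.82
tool_pos: [535.1, -369.4, 176.8]
tcp_rot: [0.453, 0.542, -0.453, 0.544]
wrist_force: [-0.2, 0.3, -2.5]
finger_gap: 0.218
```

```bash
python3 look2.py; python3 look.py w_lift
```

```text
16.8167 [ 535.1 -369.4  176.8] az_y 10.3 j [ 0.78  0.53 -0.36  1.57  0.21  1.07  0.54] F [-0.2  0.3 -2.5] M [-0.11 -0.02  0.02] gap 0.218
[[ 0.002  0.984  0.179]
 [-0.001  0.179 -0.984]
 [-1.     0.002  0.002]]
16.8167 [ 535.1 -369.4  176.8] j [ 0.78  0.53 -0.36  1.57  0.21  1.07  0.54]
[[ 0.002  0.984  0.179]
 [-0.001  0.179 -0.984]
 [-1.     0.002  0.002]]
```

View pics/w_lift.png

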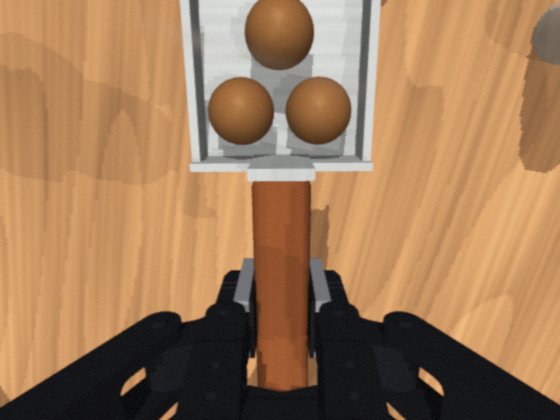

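Request:
{"method": "arm_command", "body": {"steps": [[[0,0,0,1,0,0,1],[0,0,0,2,0,0,1],[0,0,0,4,0,0,1],[0,0,0,5,0,0,1],[0,0,0,5,0,0,1],[0,0,0,5,0,0,1],[0,0,0,4,0,0,1],[0,0,0,2.5,0,0,1],[0,0,0,1.3,0,0,1],[0,0,0,0.5,0,0,1]]]}}

```text
time: 17.7
tool_pos: [534.0, -368.7, 173.3]
tcp_rot: [-0.579, -0.406, 0.58, -0.405]
wrist_force: [0.2, -0.4, -1.2]
finger_gap: 0.216
```

Request:
{"method": "arm_command", "body": {"steps": [[[0,-0.3,-0.4,0,0,0,1],[0,-0.6,-0.8,0,0,0,1],[0,-1,-1.2,0,0,0,1],[0,-1.4,-1.7,0,0,0,1],[0,-1.5,-1.9,0,0,0,1],[0,-1.5,-1.9,0,0,0,1],[0,-1.5,-1.8,0,0,0,1],[0,-1.4,-1.7,0,0,0,1],[0,-1.2,-1.4,0,0,0,1],[0,-0.9,-1.1,0,0,0,1],[0,-0.6,-0.8,0,0,0,1],[0,-0.3,-0.4,0,0,0,1]]]}}

```text
time: 18.7
tool_pos: [471.2, -184.0, 174.8]
tcp_rot: [0.579, 0.406, -0.579, 0.406]
wrist_force: [0.7, -0.8, -1.7]
finger_gap: 0.219
```

Request:
{"method": "arm_command", "body": {"steps": [[[0,0,0,0,0,0,1],[0,0,0,0,0,0,1]]]}}

```text
time: 18.87
tool_pos: [471.8, -186.1, 174.7]
tcp_rot: [0.579, 0.405, -0.579, 0.406]
wrist_force: [-0.1, 0.4, -2.0]
finger_gap: 0.217
```

```bash
python3 look2.py; python3 look.py w_over >/dev/null; python3 - <<'E'
from h import *; import pickle
s,p=pickle.load(open("pics/w_lift.pkl","rb")); M=R.from_quat(s["tcp_rot"]); z=s["tool_pos"][2]-10.2
print("back wall in tool",M.inv().apply(plane(p,(281,163),z+22)-s["tool_pos"]).round(1))
s=sense(); M=R.from_quat(s["tcp_rot"]); lip=s["tool_pos"]+M.apply([1,0,-135.5]); d=M.inv().apply(np.array([533,-14.3,0])-lip); print("lip",lip.round(1),"axis from lip in tool",d.round(1))
E
```

```text
18.8667 [ 471.8 -186.1  174.7] az_y -20.0 j [ 0.55  0.29 -0.32  1.93  0.11  0.94 -0.18] F [-0.1  0.4 -2. ] M [-0.18 -0.03  0.04] gap 0.217
[[ 0.     0.94  -0.342]
 [-0.001 -0.342 -0.94 ]
 [-1.     0.001  0.   ]]
back wall in tool [-11.9  -0.1 -52.7]
lip [518.3 -59.2 173.5] axis from lip in tool [173.5  -1.7 -47.2]
```

View pics/w_over.png

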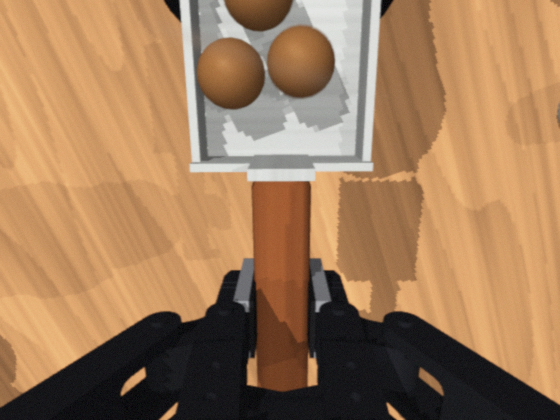

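Request:
{"method": "arm_command", "body": {"steps": [[[-0.47,0,0,0,-2,0,1],[-0.95,0,-0.04,0,-4,0,1],[-0.95,0,-0.04,0,-4,0,1],[-0.95,0,-0.04,0,-4,0,1],[-0.7,0,-0.03,0,-3,0,1],[-0.7,0,-0.03,0,-3,0,1],[0,0,0,0,0,0,1],[0,0,0,0,0,0,1]]]}}

```text
time: 19.58
tool_pos: [475.1, -177.2, 220.4]
tcp_rot: [-0.47, -0.33, 0.67, -0.47]
wrist_force: [-1.2, -0.1, -2.0]
finger_gap: 0.214
```

```bash
cat > lip.py <<'E'
from h import *
s=sense(); M=R.from_quat(s["tcp_rot"]); lip=s["tool_pos"]+M.apply([1,0,-135.5]); f=M.apply([0,0,-1]); print("lip",lip.round(1),"dist axis",np.hypot(*(lip[:2]-[533,-14.3])).round(1),"pitch",np.degrees(np.arcsin(-f[2])).round(1),"1mm world down in tool",M.inv().apply([0,0,-1]).round(2))
im=vision.camera("wrist"); h=cv2.cvtColor(im,cv2.COLOR_BGR2HSV)
m=((h[...,0]<16)&(h[...,1]>130)&(h[...,2]>30)).astype(np.uint8); m[170:]=0; m[:,:190]=0; m[:,375:]=0
print("brown px in pan",m.sum()); cv2.imwrite("pics/pour.png",im)
E
python3 look2.py; python3 lip.py
```

```text
19.5833 [ 475.1 -177.2  220.4] az_y -19.9 j [ 0.27  0.28 -0.29  1.87  0.44  1.16 -0.57] F [-1.2 -0.1 -2. ] M [ 0.29 -0.17  0.07] gap 0.214
[[-0.116  0.94  -0.321]
 [-0.32  -0.341 -0.884]
 [-0.94  -0.     0.341]]
lip [518.4 -57.8 173.3] dist axis 45.9 pitch 19.9 1mm world down in tool [ 0.94  0.   -0.34]
brown px in pan 39
```

Request:
{"method": "arm_command", "body": {"steps": [[[-0.6,0,-0.08,0,-3,0,1],[-0.6,0,-0.08,0,-3,0,1],[-0.85,0,-0.08,0,-4,0,1],[-0.85,0,-0.08,0,-4,0,1],[-1.1,0,-0.08,0,-5,0,1],[-1.1,0,-0.08,0,-5,0,1],[0,0,0,0,0,0,1],[0,0,0,0,0,0,1],[0,0,0,0,0,0,1],[0,0,0,0,0,0,1]]]}}

```text
time: 20.47
tool_pos: [483.9, -151.5, 262.3]
tcp_rot: [-0.321, -0.224, 0.755, -0.527]
wrist_force: [0.6, 0.4, -1.2]
finger_gap: 0.223
```

```bash
python3 look2.py; python3 lip.py; python3 - <<'E'
from h import *
for n in("top","scene"): cv2.imwrite(f"pics/{n}1.png",vision.camera(n))
a=cv2.imread("pics/top1.png")[180:300,220:340]; b=cv2.imread("pics/scene1.png")[130:250,210:330]; c=cv2.imread("pics/pour.png")
cv2.imwrite("pics/v12.png",np.vstack([np.hstack([cv2.resize(x,(400,300),interpolation=cv2.INTER_CUBIC) for x in(a,b)]),np.hstack([cv2.resize(c,(400,300)),np.zeros((300,400,3),np.uint8)])]))
for nm,q in(("top",a),("scene",b)):
    h=cv2.cvtColor(q,cv2.COLOR_BGR2HSV); print(nm,[ (q.shape)])
E
```

```text
20.4667 [ 483.9 -151.5  262.3] az_y -20.2 j [-0.    0.41 -0.28  1.79  0.7   1.53 -0.88] F [ 0.6  0.4 -1.2] M [ 0.82 -0.31 -0.02] gap 0.223
[[-0.24   0.939 -0.249]
 [-0.651 -0.345 -0.676]
 [-0.72  -0.     0.694]]
lip [517.4 -60.6 167.6] dist axis 48.8 pitch 43.9 1mm world down in tool [ 0.72  0.   -0.69]
brown px in pan 0
top [(120, 120, 3)]
scene [(120, 120, 3)]
```

Request:
{"method": "arm_command", "body": {"steps": [[[-1.15,0,-0.06,0,-5,0,1],[0,0,-0.3,0,0,0,1],[0,0,0.3,0,0,0,1],[0,0,0,0,0,0,1],[0,0,0,0,0,0,1],[0,0,0,0,0,0,1]]]}}

```text
time: 21.12
tool_pos: [487.2, -142.5, 270.5]
tcp_rot: [-0.288, -0.201, 0.767, -0.537]
wrist_force: [0.5, -0.5, -1.5]
finger_gap: 0.216
```

Request:
{"method": "arm_command", "body": {"steps": [[[-1,0,1,0,5,0,1],[-1,0,1,0,7,0,1],[0,0,1.5,0,7,0,1],[0,0,2,0,7,0,1],[0,0,2.5,0,7,0,1],[0,0,3,0,7,0,1],[0,0,3,0,7,0,1],[0,0,3,0,2,0,1],[0,0,1,0,0,0,1],[0,0,0,0,0,0,1],[0,0,0,0,0,0,1]]]}}

```text
time: 22.03
tool_pos: [435.5, -283.1, 341.2]
tcp_rot: [-0.579, -0.405, 0.58, -0.405]
wrist_force: [2.0, -0.0, -1.1]
finger_gap: 0.219
```

```bash
python3 look2.py; python3 look.py w_after>/dev/null; python3 - <<'E'
from h import *
for n in("top","scene"): cv2.imwrite(f"pics/{n}2.png",vision.camera(n))
a=cv2.imread("pics/top2.png")[190:310,230:390]; b=cv2.imread("pics/scene2.png")[130:250,150:310]; c=cv2.imread("pics/w_after.png")
b2=cv2.imread("pics/scene2.png")[150:225,235:335]
cv2.imwrite("pics/v12.png",np.vstack([np.hstack([cv2.resize(x,(400,300),interpolation=cv2.INTER_CUBIC) for x in(a,b)]),np.hstack([cv2.resize(c,(400,300)),cv2.resize(b2,(400,300),interpolation=cv2.INTER_CUBIC)])]))
E
```

```text
22.0333 [ 435.5 -283.1  341.2] az_y -20.1 j [ 0.61  0.16 -0.15  1.68  0.02  1.31  0.11] F [ 2.  -0.  -1.1] M [-0.03 -0.   -0.01] gap 0.219
[[-0.     0.939 -0.344]
 [-0.    -0.344 -0.939]
 [-1.    -0.     0.001]]
```

View pics/v12.png

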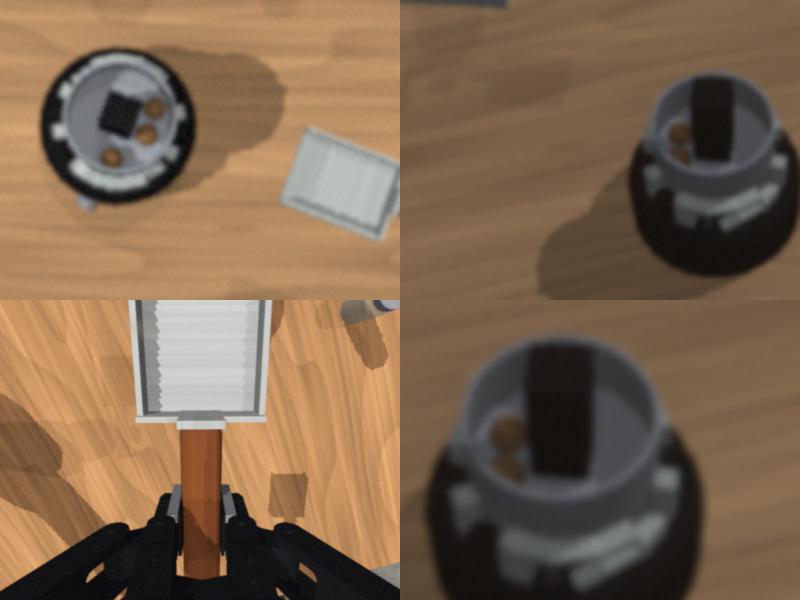

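Request:
{"method": "arm_command", "body": {"steps": [[[2,0,1.5,0,0,0,1],[3.5,0,2,0,0,0,1],[3.5,0,2,0,0,0,1],[3.5,0,1.5,0,0,0,1],[3.8,0,1,0,0,0,1],[3.8,0,0,0,0,0,1],[3.8,0,0,0,0,0,1],[3,0,0,0,0,0,1],[2,0,0,0,0,0,1],[1,0,0,0,0,0,1],[0,0,0,0,0,0,1],[0,0,0,0,0,0,1]]]}}

```text
time: 23.18
tool_pos: [409.7, -357.3, 42.6]
tcp_rot: [0.579, 0.406, -0.579, 0.406]
wrist_force: [-0.2, -0.3, -1.8]
finger_gap: 0.217
```

```bash
python3 look2.py
```

```text
23.1833 [ 409.7 -357.3   42.6] az_y -19.9 j [ 0.7   0.52 -0.09  1.96  0.07  0.67  0.22] F [-0.2 -0.3 -1.8] M [-0.07  0.02  0.07] gap 0.217
[[ 0.     0.94  -0.341]
 [-0.    -0.341 -0.94 ]
 [-1.     0.     0.   ]]
```

Request:
{"method": "arm_command", "body": {"steps": [[[1,0,0,0,0,0,1],[1,0,0,0,0,0,1],[0.6,0,0,0,0,0,1],[0.3,0,0,0,0,0,1],[0.2,0,0,0,0,0,1],[0.1,0,0,0,0,0,1],[0,0,0,0,0,0,1]]]}}

```text
time: 23.77
tool_pos: [408.8, -358.0, 10.4]
tcp_rot: [-0.579, -0.405, 0.579, -0.406]
wrist_force: [-0.9, 0.1, -1.6]
finger_gap: 0.223
```

```bash
python3 look2.py
```

```text
23.7667 [ 408.8 -358.    10.4] az_y -20.0 j [ 0.69  0.57 -0.08  1.97  0.08  0.6   0.21] F [-0.9  0.1 -1.6] M [0.01 0.05 0.01] gap 0.223
[[-0.     0.94  -0.342]
 [-0.    -0.342 -0.94 ]
 [-1.    -0.     0.   ]]
```

Request:
{"method": "arm_command", "body": {"steps": [[[0.1,0,0,0,0,0,1],[0,0,0,0,0,0,1],[0,0,0,0,0,0,0.7],[0,0,0,0,0,0,0.5],[0,0,0,0,0,0,0.3],[0,0,0,0,0,0,0.2],[0,0,0,0,0,0,0.2],[-1,0,0,0,0,0,0.2],[-3,0,0,0,0,0,0.2],[-4,0,0,0,0,0,0.2],[-4,0,0,0,0,0,0.2],[-4,0,0,0,0,0,0.2]]]}}

```text
time: 24.77
tool_pos: [408.4, -357.5, 171.6]
tcp_rot: [-0.579, -0.406, 0.579, -0.405]
wrist_force: [1.1, -0.6, -0.5]
finger_gap: 0.8
```

Request:
{"method": "arm_command", "body": {"steps": [[[-4,0,1,0,0,0,0],[-2,0,3,0,0,0,0],[0,0,3,0,0,0,0],[0,0,0,0,0,0,0],[0,0,0,0,0,0,0]]]}}

```text
time: 25.18
tool_pos: [383.5, -425.2, 230.1]
tcp_rot: [-0.58, -0.404, 0.58, -0.405]
wrist_force: [0.5, 0.5, -0.7]
finger_gap: 0.999
```

```bash
python3 look2.py; python3 - <<'E'
from h import *
im={n:vision.camera(n) for n in("top","scene","wrist")}; P={n:vision.camera_params(n) for n in im}
for n in im: cv2.imwrite(f"pics/{n}_end.png",im[n])
# bystanders: compare patches before/after in top image
a=cv2.imread("pics/top0.png").astype(int); b=im["top"].astype(int)
for n,(u,v) in dict(jar=(190,172),mug=(280,168),shaker=(348,171)).items(): print(n,"mean abs diff",np.abs(a[v-22:v+22,u-22:u+22]-b[v-22:v+22,u-22:u+22]).mean().round(2))
# nuts in the bowl (top view)
h=cv2.cvtColor(im["top"],cv2.COLOR_BGR2HSV); m=((h[...,1]>90)&(h[...,2]<135)).astype(np.uint8)
k=np.zeros_like(m); u,v=proj(P["top"],[532,-14,120]).ravel().astype(int); cv2.circle(k,(u,v),20,1,-1); n,l,st,ce=cv2.connectedComponentsWithStats(m*k)
print("nut blobs",[(st[i,4],plane(P["top"],ce[i],122)[:2].round().tolist()) for i in range(1,n) if st[i,4]>8])
# scoop pan in top view
s=((h[...,1]<60)&(h[...,2]>110)).astype(np.uint8); n,l,st,ce=cv2.connectedComponentsWithStats(s)
print("grey blobs",[(st[i,4],plane(P["top"],ce[i],10)[:2].round().tolist()) for i in range(1,n) if 300<st[i,4]<3000])
# column yaw from wide top crop: dark column corners
g=cv2.cvtColor(im["top"],cv2.COLOR_BGR2GRAY); print("rim/column centre px",proj(P["top"],[[532,-14,154],[532,-14,199]]).round(1).tolist())
m=((g<45)*k).astype(np.uint8); n,l,st,ce=cv2.connectedComponentsWithStats(m); i=1+np.argmax(st[1:,4]); c=max(cv2.findContours((l==i).astype(np.uint8),0,cv2.CHAIN_APPROX_NONE)[0],key=len); print("dark column",ce[i].round(1),cv2.minAreaRect(c))
E
```

```text
25.1833 [ 383.5 -425.2  230.1] az_y -20.2 j [ 0.8   0.32 -0.06  1.73  0.02  1.09  0.38] F [ 0.5  0.5 -0.7] M [ 0.01 -0.02  0.01] gap 0.999
[[ 0.     0.938 -0.346]
 [-0.001 -0.346 -0.938]
 [-1.     0.001  0.001]]
jar mean abs diff 1.35
mug mean abs diff 1.37
shaker mean abs diff 1.35
nut blobs [(np.int32(42), [546.0, -51.0]), (np.int32(40), [518.0, -43.0]), (np.int32(37), [493.0, -8.0])]
grey blobs [(np.int32(721), [745.0, -18.0]), (np.int32(317), [746.0, -218.0]), (np.int32(1226), [535.0, -11.0]), (np.int32(793), [440.0, -275.0])]
rim/column centre px [[277.3, 236.7], [277.6, 235.1]]
dark column [277.4 235.7] ((277.70001220703125, 235.89999389648438), (13.28156566619873, 14.546475410461426), 18.434947967529297)
```

```bash
python3 -c "
from cell import order; print(order.close_job())"
```

```text
the job is handed in; nothing more can be done
None
```

The job is done and handed in at about 25 s of the 72 s allowed; no verdict is reported.

- **Bowl:** its pins went into the notches at about 41°. I then pressed and twisted it 60.7° clockwise to −20.0°, against a measured home of about −19.3°. It dropped 11.7 mm, where 12 mm was expected, and ended standing on the deck. The last top view shows its column centred on the base axis, turned about 18–20°.
- **Press force:** it read up to 23.7 N, apart from a zero offset of about 3.5 N from the bowl's weight. That peak came when the pins first landed, before turning, and may have briefly passed 25 N. While turning it read 13–21 N at the end of each step, so a little over 20 N of actual press at most.
- **Nuts:** all three are in the bowl. The views after pouring and the last top image both show three, and the scoop came away empty.
- **Scoop:** it was lowered level to the bench, let go and found where expected, with the pan at about (440, −275) mm.
- **Jar, mug and shaker:** image patches before and after differ only by noise.
- **Not checked:** the pins are hidden under the socket roof, so full seating is judged from the drop, the angle and the contact force. I did not measure the bowl's height again after releasing it. An early automatic fit of the held bowl's rim gave a wrong centre, 11 mm off. I found that it had picked up the outer wall and replaced it with a direct edge check before inserting the bowl.

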